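Check the travel of a sprung belt tensioner against its scale

TASK

On the stirrer's drive plate, push the yellow sprung tensioner arm by its black roller so that its nose carries the red drag pointer along the scale until the pointer's tip is opposite the blue flag, within the flag's width, and pause there a moment. Then ease the arm all the way back to its rest position without letting it fly back, and leave it, with the red pointer still standing at the flag. Do not touch the red pointer, shift the blue flag or disturb the wrench, bottle, beaker and jar.

Things in the scene. Friction and masses are not known exactly. Their poses are not given: they have to be found in the camera images.
- drive_plate: dark steel plate 250 x 340 x 12 mm lying fixed on the bench; origin under its centre, x along the 250 mm side. The scale is a white arc on it (top 16 mm above the bench, radius 148 to 188 mm about the pivot) with a black tick every 5 degrees (0.0873 rad; every second tick is longer). A black motor with a pulley (up to 91 mm high, centre x -80, y +125 mm) and a steel pulley (up to 52 mm high, centre x -88, y -125 mm, radius 32) stand on it; no belt is fitted
- pivot (a point): the pivot of the arm, pointer and flag, on the plate's top (12 mm above the bench) at plate x -100, y 0 mm; axes as the plate's. All three turn about the vertical through it; its post is 66 mm high
- tensioner (a joint): angle of the yellow sprung arm in rad: 0 at rest against its stop, where the arm points from the pivot at -0.6 rad (clockwise seen from above) from the plate's x; growing counter-clockwise seen from above, to 1.25 at the far stop. A spring always drives it back to 0: about 3 N at the roller at 0, 8 N at 1.0, and it flies back if let go. When its nose touches the red pointer, the pointer's angle is 0.05 rad more than the arm's
- roller (a point): centre of the black upright roller near the arm's end, 125 mm from the pivot: 40 mm diameter, from 53 to 93 mm above the bench, this point at 73 mm; fixed to the arm. The arm (24 mm wide) is below it, 42 to 52 mm above the bench, with a 10 mm wide nose running on to 169 mm from the pivot at 36 to 44 mm above the bench. Push the roller's clockwise side. Nothing else near the roller is above 46 mm
- drag_pointer: red drag pointer below the arm; origin on the bench under the pivot, its x axis the direction in which it points. Needle 20 to 23 mm above the bench, with a tab up to 46 mm high 153 to 169 mm from the pivot, which the arm's nose pushes counter-clockwise. Light friction: it stays where it is left, and the arm does not bring it back. It starts 0.08 to 0.25 rad ahead of the resting arm
- drag_tip (a point): tip of the red pointer, 185 mm from the pivot, axes as drag_pointer
- flag_mark (a point): middle of the inner face of the blue flag, 189 mm from the pivot, 21.5 mm above the bench; its x axis points outwards from the pivot, y counter-clockwise. The flag is 16 mm wide along y and 38 mm high, clipped stiffly to the rim of the scale, 0.55 to 1.05 rad counter-clockwise of the resting arm
- wrench: steel wrench 140 mm long lying on the plate near its +y edge; leave it
- amber_bottle: amber bottle, 72 mm diameter, 150 mm high, on the bench at the left; origin under its centre; leave it
- beaker: glass beaker, 72 mm diameter, 95 mm high, on the bench at the right; origin under its centre; leave it
- red_cap_jar: glass jar with red cap, 64 mm diameter, 90 mm high, on the bench at the right; origin under its centre; leave it

How it is judged (in metres and radians):
On the way:
1. the arm, pushed out, has carried the red pointer's tip to within the flag's width (8 mm either side of its middle) and is kept there 0.3 s (y of drag_tip in the frame of flag_mark between -0.008 and 0.008 m and value of joint tensioner above 0.4 rad), for 0.3 s.
At the end, for the whole second after the job is handed in: the red pointer's tip stands within 8 mm of the middle of the blue flag along the scale, and the tensioner arm is back at its rest stop (within 0.04 rad), everything at rest (y of drag_tip in the frame of flag_mark between -0.008 and 0.008 m and value of joint tensioner below 0.04 rad and velocity of joint tensioner between -0.05 and 0.05 rad/s and linear speed of drag_pointer below 0.01 m/s); the robot touches nothing.
It fails at once if the arm flies back (faster than 2.5 rad/s) (velocity of joint tensioner below -2.5 rad/s).
It fails at once if the robot touches the red pointer (contact force between any of the fingers, the arm and drag_pointer above 0.3 N).
It fails at once if the blue flag is shifted by more than 5 mm (distance of flag_mark from where it was at the start of the episode above 0.005 m).
It fails at once if the wrench, bottle, beaker or jar is moved by more than 25 mm (distance of any of wrench, amber_bottle, beaker, red_cap_jar from where it was at the start of the episode above 0.025 m).
It also fails if it takes over 48 s, if anything falls off the work surface, if the arm or the gripper's body presses on something with over 40 N, if the wrist force passes 120 N, or if a joint passes its speed limit or range.

ROBOT

A 6-joint arm with a two-finger parallel gripper is mounted at the origin on the work surface. World frame = base frame: x ahead of the robot, y to its left, z up, the work surface at z = 0. Lengths are in m, angles in degrees, forces in N, time in s.
With the tool pointing down it reaches from about 0.275 to 0.85 m from the base axis. Payload 5.2 kg.
Tool frame: the origin (TCP) lies on the centre line of the jaws, within the pads' length; the fingertips stand 17 mm ahead of it and the grasp point (between the pads) lies 2 mm behind it (tcp_to_tips is the distance from the TCP to the fingertips, in m); z points along the fingers, y is the line along which they close (so a half turn about z gives the same grasp; the last joint's range is limited). The gripper opens to 85 mm and grips with 20 to 120 N. Pads are 22 mm wide; open, the fingers measure 114 mm over their backs; the gripper's body (76 mm by 85 mm) begins 54 mm behind the grasp point. The pads swing forward as they close: fully open they stand 13 mm farther back than shut.
Start: joints at [-76.135, 14.817, 87.949, -0, 77.235, -11.62], TCP at [0.237, -0.496, 0.248] pointing down, gripper open.
Joint ranges: [-179.93, 179.93], [-52.35, 119.4], [10.71, 147.94], [-69.91, 249.91], [12.55, 155.21], [-178.61, 178.61]. Speed limits (degrees/s): [147.25, 147.25, 180, 180, 180, 180].

INTERFACE

Orientations are given as a 3x3 rotation matrix whose columns are the frame's x, y, z axes.
In Python, from rig import get_state, camera, get_calibration, hand_in, tcp_to_tips gives the robot as it stands.
- The arm moves only by the tool send_rows, never from a script. Its argument "rows" is a list of rows, each an object with "slide": the shift along the world's x, y, z in cm, a list of three; "twist": the turn, a rotation vector about the world's x, y, z in degrees, a list of three; "claw": the closure, from -1 (fully open) to 1 (shut), so that 0 is half open. In form: [{"slide": [dx, dy, dz], "twist": [wx, wy, wz], "claw": claw}, ...]. A call has 1 to 5 rows; each row is the pose to reach, as a shift and turn from the pose commanded when the call began; what a row does not reach only later rows make up. A row lasts 1/8 s, in which the tool goes at most 62.5 mm and 10.7 degrees, less where a joint would pass 70% of its speed; a pose out of reach is approached as far as the arm can. A call with a gripper value outside its range is refused whole. The fingers move at their own pace and stop on an object; "squeeze" is the grip in N (left out, the last holds). Time passes only in rows, so rows that repeat a pose let the fingers close. It gives the time, the measured TCP pose, the force, the opening and the grip force at its end, in the units of the state.
- get_state(): the state, without advancing time (a new reading comes with each control period).
- camera(name): name is "scene" or "top"; returns the picture (480x640x3 uint8, blue, green, red); there is no depth.
- get_calibration(name): a dict with "fx", "fy", "cx", "cy" (pixels), "dist" ([k1, k2, p1, p2, k3] as OpenCV has them; the pictures are not rectified), "R" (3x3) and "t" (3): a world point X has camera coordinates R X + t. Camera axes: x right, y down, z forward; pixel columns grow to the right and rows downward; lengths in m; the calibration is good to about 2 mm. A picture is of the moment at which its call begins. get_calibration takes no time and is no camera call.
- hand_in(): hands the job in; it is judged then, once.
The state is a dict: "t": time; "q": joint angles; "qd": joint speeds; "effort": joint torques, N m; "tool_pos": TCP position; "tcp_rot": TCP orientation; "wrist_force": force on the tool from outside, world axes, zero at the start; "wrist_torque": the same for the moment, N m; "gripper_width": finger opening in m; "grasp_force": force on a finger pad.
Only numpy, scipy, OpenCV 4.12 (cv2) and the standard library are available. Lean on these libraries where they do the work, as an engineer would, in place of code of your own. Each camera call takes 0.05 s, during which the arm holds its last target. There are 200 camera calls.

## Working session

There is one attempt and no reset: what is moved stays moved. The work goes in short steps, Python scripts to look and compute and a tool call to move; the robot and the scene stay as the last step left them, time stands still between calls to the robot, and variables do not carry over. Pictures are saved under pics/ and viewed, at most 10 in all, crops included, and the job is handed in when it is done.

Besides the shell and the picture viewer there is one more tool, called as name(argument=value, ...) on one line, values as JSON. send_rows: Moves the arm, as the interface text tells. Its arguments: {"type":"object","properties":{"rows":{"type":"array","items":{"type":"object","properties":{"slide":{"type":"array","items":{"type":"number"}},"twist":{"type":"array","items":{"type":"number"}},"claw":{"type":"number"}}}},"squeeze":{"type":"number"}},"required":["rows"]}

```bash
mkdir -p pics; python3 - <<'E'
from rig import *
import cv2
for n in("scene","top"):
    cv2.imwrite(f"pics/{n}0.png",camera(n)); c=get_calibration(n); print(n,c)
s=get_state();print(s)
E
```

```text
scene {'fx': 566.5842616487053, 'fy': 566.5842616487053, 'cx': 322.09551028015056, 'cy': 235.52886777357915, 'dist': array([-0.17446458,  0.        ,  0.        ,  0.        ,  0.        ]), 'R': array([[ 0.64798741,  0.76162149,  0.00670972],
       [ 0.63314523, -0.53374126, -0.56057773],
       [-0.42336679,  0.36749554, -0.82807463]]), 't': array([-0.33669876, -0.29885237,  1.5458291 ])}
top {'fx': 473.9626531902592, 'fy': 473.9626531902592, 'cx': 321.04596263011797, 'cy': 242.2518926281964, 'dist': array([-0.11687679,  0.        ,  0.        ,  0.        ,  0.        ]), 'R': array([[ 0.01531712, -0.99987504, -0.00390974],
       [-0.99796462, -0.01504554, -0.0619697 ],
       [ 0.06190313,  0.00485098, -0.99807037]]), 't': array([-0.02069014,  0.54649071,  1.1099793 ])}
{'t': 0.1, 'q': array([-7.61367559e+01,  1.48538560e+01,  8.80056071e+01,  6.15612189e-04,
        7.72366716e+01, -1.16193821e+01]), 'qd': array([-0.03484466, -0.15757318, -0.25009991,  0.00307387,  0.01581903,
        0.07084524]), 'effort': array([ 2.79438616e-03, -4.46966386e+01, -2.91246361e+01, -2.82314750e-04,
        6.01909749e-03,  8.23700532e-06]), 'tool_pos': array([ 0.23654337, -0.49602173,  0.24756375]), 'tcp_rot': array([[ 9.02716880e-01,  4.30234914e-01, -3.91852089e-04],
       [ 4.30234952e-01, -9.02715473e-01,  1.63150239e-03],
       [ 3.48198346e-04, -1.64137321e-03, -9.99998592e-01]]), 'wrist_force': array([ 0.01110426, -0.10308716,  0.19687107]), 'wrist_torque': array([ 0.00819242, -0.04141198,  0.00070625]), 'grasp_force': 0.0, 'gripper_width': 0.0853913748524606}
```

View pics/top0.png

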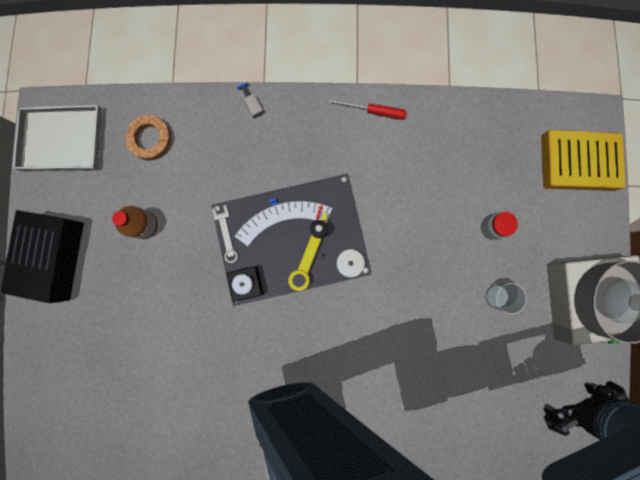

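View pics/scene0.png

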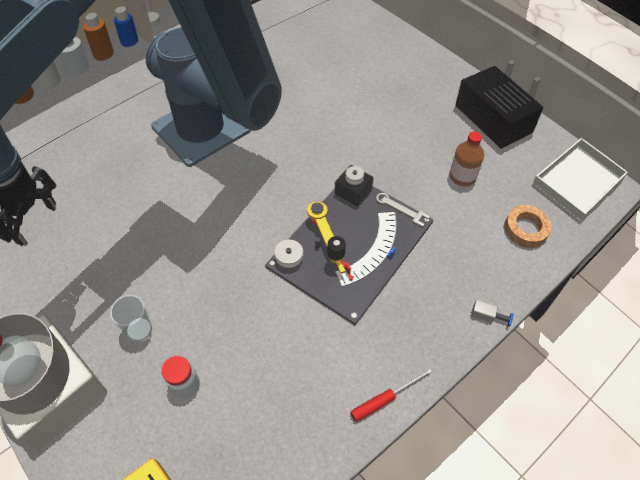

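The top view shows the plate with corners near (212,206), (348,175), (370,273), (233,304). The pivot ring is near (300,281), the roller near (319,228), the pointer's red near (320,212) and the flag near (275,202).

```bash
cat > h.py <<'E'
from rig import *
import cv2,numpy as np
def ray(n,uv):
    c=get_calibration(n);K=np.array([[c['fx'],0,c['cx']],[0,c['fy'],c['cy']],[0,0,1]])
    p=cv2.undistortPoints(np.array(uv,float).reshape(-1,1,2),K,c['dist']).reshape(-1,2)
    R,t=np.array(c['R']),np.array(c['t']).ravel()
    return -R.T@t, np.c_[p,np.ones(len(p))]@R
def plane(n,uv,z):
    o,d=ray(n,uv); return o+d*((z-o[2])/d[:,2])[:,None]
def proj(n,X):
    c=get_calibration(n);K=np.array([[c['fx'],0,c['cx']],[0,c['fy'],c['cy']],[0,0,1]])
    return cv2.projectPoints(np.array(X,float).reshape(-1,3),cv2.Rodrigues(np.array(c['R']))[0],np.array(c['t']),K,np.array(c['dist']))[0].reshape(-1,2)
def two(a,b):
    (o,d),(p,e)=ray("top",a),ray("scene",b); d=d[0];e=e[0]
    s=np.linalg.lstsq(np.c_[d,-e],p-o,rcond=None)[0]; A=o+d*s[0];B=p+e*s[1]; return (A+B)/2,np.linalg.norm(A-B)
def blobs(im,col,box):
    x0,y0,x1,y1=box; hsv=cv2.cvtColor(im,cv2.COLOR_BGR2HSV)[y0:y1,x0:x1].astype(int);h,s,v=hsv[...,0],hsv[...,1],hsv[...,2]
    m={'red':((h<8)|(h>172))&(s>130)&(v>60),'blue':(h>100)&(h<130)&(s>120)&(v>50),'yel':(h>20)&(h<35)&(s>120)&(v>60)}[col]
    m=m.astype(np.uint8);n,l,st,ce=cv2.connectedComponentsWithStats(m)
    return [(st[i].tolist(),(ce[i]+[x0,y0]).round(2).tolist()) for i in range(1,n) if st[i][4]>3],m
E
python3 - <<'E'
from h import *
im=cv2.imread("pics/top0.png");sc=cv2.imread("pics/scene0.png")
B={'top':(200,165,380,310),'scene':(260,150,440,330)}
for n,i in(('top',im),('scene',sc)):
    for c in('red','blue','yel'):
        print(n,c,blobs(i,c,B[n])[0])
g=cv2.cvtColor(im,cv2.COLOR_BGR2GRAY)
m=(g<85).astype(np.uint8);m[:160]=0;m[315:]=0;m[:,:200]=0;m[:,385:]=0
m=cv2.morphologyEx(m,cv2.MORPH_CLOSE,np.ones((25,25)))
c=max(cv2.findContours(m,0,2)[0],key=cv2.contourArea)
q=cv2.approxPolyDP(cv2.convexHull(c),5,True).reshape(-1,2);print(q);P=plane("top",q,.012);print(P.round(4))
cv2.imwrite("pics/c1.png",np.hstack([cv2.resize(im[165:310,205:385],None,fx=4,fy=4,interpolation=cv2.INTER_CUBIC)]))
E
```

```text
top red [([117, 41, 5, 15, 27], [318.67, 212.04])]
top blue [([69, 33, 9, 8, 50], [272.94, 201.38])]
top yel [([122, 48, 5, 8, 26], [324.04, 216.69]), ([88, 70, 34, 56, 660], [305.53, 262.99])]
scene red [([51, 69, 5, 5, 12], [313.08, 221.17]), ([81, 109, 12, 21, 76], [346.95, 268.26])]
scene blue [([127, 97, 8, 11, 42], [390.83, 252.36])]
scene yel [([47, 52, 27, 43, 383], [321.91, 222.28]), ([78, 114, 8, 8, 41], [341.02, 267.9])]
[[347 175]
 [370 272]
 [234 304]
 [212 206]]
[[ 0.7107 -0.0725  0.012 ]
 [ 0.4778 -0.13    0.012 ]
 [ 0.3964  0.1929  0.012 ]
 [ 0.6309  0.2527  0.012 ]]
```

View pics/c1.png

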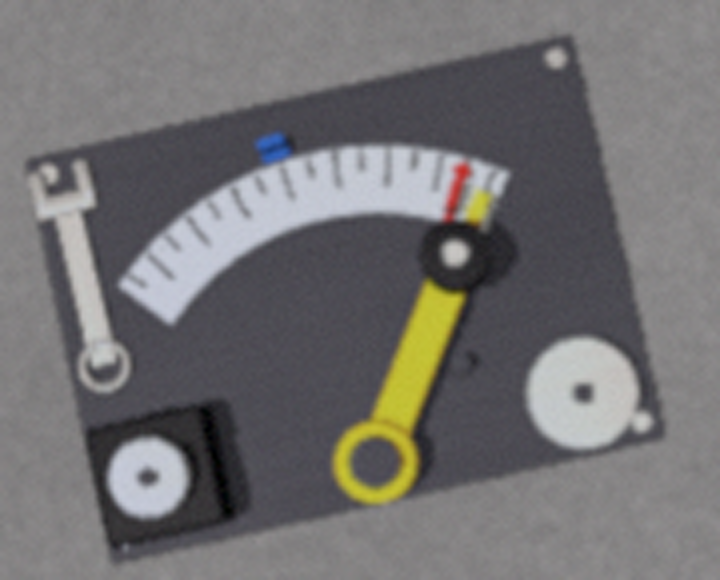

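```bash
python3 - <<'E'
from h import *
for n,uv,z in(("ring",(299,280.5),.052),("ring66",(299,280.5),.066),("roller",(318.75,228),.093),("tip",(320.6,205.3),.0215),("flag@30",(272.94,201.38),.03)): print(n,plane("top",[uv],z).round(4))
print("flag two",two((272.94,201.38),(390.83,252.36)))
piv=np.array([.457,.0366])
for n,uv,z in(("roller",(318.75,228),.093),("tip",(320.6,205.3),.0215),("flag",(272.94,201.38),.025)):
    d=plane("top",[uv],z)[0,:2]-piv;print(n,np.hypot(*d),np.degrees(np.arctan2(d[1],d[0])))
sc=cv2.imread("pics/scene0.png")
cv2.imwrite("pics/c2.png",cv2.resize(sc[160:330,260:440],None,fx=3.4,fy=3.4,interpolation=cv2.INTER_CUBIC))
# blob extents
im=cv2.imread("pics/top0.png")
_,m=blobs(im,'blue',(255,190,295,215));ys,xs=np.nonzero(m)
X=plane("top",np.c_[xs+255,ys+190],.03)[:,:2]-piv;a=np.degrees(np.arctan2(X[:,1],X[:,0]));print(a.min(),a.max(),np.hypot(*X.T).min(),np.hypot(*X.T).max())
E
```

```text
ring [[0.4559 0.0367 0.052 ]]
ring66 [[0.4561 0.036  0.066 ]]
roller [[ 0.5737 -0.0072  0.093 ]]
tip [[ 0.6346 -0.01    0.0215]]
flag@30 [[0.6412 0.103  0.03  ]]
flag two (array([0.64157439, 0.10305318, 0.02489613]), np.float64(0.0011722821502918286))
roller 0.12459905028224888 -20.565121532291286
tip 0.18359759502345968 -14.70134490043178
flag 0.19666132841938505 19.890082844030854
17.22695958804105 22.371102460086757 0.18826555167559653 0.20352392667593347
```

View pics/c2.png

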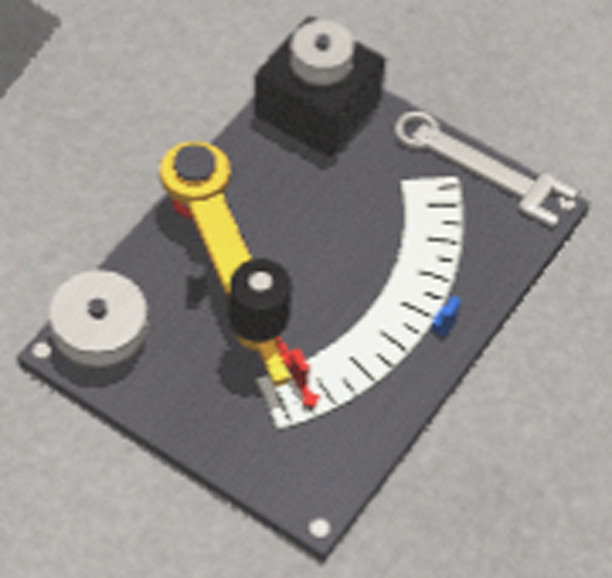

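send_rows(rows=[{"slide": [4,5,0],"twist": [0,0,8],"claw": 1},{"slide": [8,10,0],"twist": [0,0,16],"claw": 1},{"slide": [12,15,0],"twist": [0,0,24],"claw": 1},{"slide": [16,20,0],"twist": [0,0,32],"claw": 1},{"slide": [19,24,0],"twist": [0,0,40],"claw": 1}])

```text
t: 0.72
tool_pos: [0.4276, -0.2545, 0.2481]
tcp_rot: [[0.41, 0.912, -0.0], [0.912, -0.41, 0.0], [0.0, -0.0, -1.0]]
wrist_force: [0.7, -0.8, -0.4]
gripper_width: -0.0001
grasp_force: 0.0
```

send_rows(rows=[{"slide": [4,5,0],"twist": [0,0,8],"claw": 1},{"slide": [8,10,0],"twist": [0,0,16],"claw": 1},{"slide": [12,15,0],"twist": [0,0,24.5],"claw": 1},{"slide": [15.1,18.3,0],"twist": [0,0,24.5],"claw": 1},{"slide": [15.1,18.3,0],"twist": [0,0,24.5],"claw": 1}])

```text
t: 1.35
tool_pos: [0.5791, -0.0704, 0.2474]
tcp_rot: [[-0.004, 1.0, -0.001], [1.0, 0.004, 0.001], [0.001, -0.001, -1.0]]
wrist_force: [-0.4, -0.7, -0.6]
gripper_width: -0.0003
grasp_force: 0.0
```

```bash
python3 - <<'E'
from h import *
s=get_state();print(s['t'],s['tool_pos'],s['tcp_rot'],s['wrist_force'],s['gripper_width'],s['q'],tcp_to_tips() if callable(tcp_to_tips) else tcp_to_tips)
E
```

```text
1.35 [ 0.57905546 -0.07038879  0.24742655] [[-4.42693319e-03  9.99990029e-01 -5.87372348e-04]
 [ 9.99989578e-01  4.42758562e-03  1.11413526e-03]
 [ 1.11672479e-03 -5.82434024e-04 -9.99999207e-01]] [-0.42974479 -0.72566234 -0.60329116] -0.00028532730153966 [-1.79101674e+01  1.82992743e+01  8.32779978e+01  5.14293890e-02
  7.84743865e+01 -1.81741302e+01] 0.017
```

send_rows(rows=[{"slide": [0,0,-5],"twist": [0,0,0],"claw": 1},{"slide": [0,0,-10],"twist": [0,0,0],"claw": 1},{"slide": [0,0,-14],"twist": [0,0,0],"claw": 1},{"slide": [0,0,-16.7],"twist": [0,0,0],"claw": 1},{"slide": [0,0,-16.7],"twist": [0,0,0],"claw": 1}])

```text
t: 1.98
tool_pos: [0.5752, -0.0738, 0.0789]
tcp_rot: [[0.001, 1.0, -0.006], [1.0, -0.001, 0.002], [0.002, -0.006, -1.0]]
wrist_force: [-0.7, -0.1, 1.0]
gripper_width: 0.0
grasp_force: 0.0
```

send_rows(rows=[{"slide": [0,1,0],"twist": [0,0,0],"claw": 1},{"slide": [0,2,0],"twist": [0,0,0],"claw": 1},{"slide": [0,3,0],"twist": [0,0,0],"claw": 1},{"slide": [0,3.8,0],"twist": [0,0,0],"claw": 1},{"slide": [0,4.5,0],"twist": [0,0,0],"claw": 1}])

```text
t: 2.6
tool_pos: [0.58, -0.0295, 0.0824]
tcp_rot: [[-0.001, 1.0, 0.005], [1.0, 0.001, -0.004], [-0.004, 0.005, -1.0]]
wrist_force: [5.4, -7.7, -2.9]
gripper_width: -0.0001
grasp_force: 3.9
```

```bash
python3 - <<'E'
from h import *
s=get_state();print(s['t'],s['tool_pos'],s['wrist_force'])
a=camera('top');b=camera('scene')
cv2.imwrite("pics/t3.png",a)
v=np.hstack([cv2.resize(a[180:300,230:350],(400,400)),cv2.resize(b[180:320,280:420],(400,400))])
cv2.imwrite("pics/c3.png",v)
E
```

```text
2.6 [ 0.58004139 -0.02954422  0.08235426] [ 5.41150961 -7.68257472 -2.88843898]
```

View pics/c3.png

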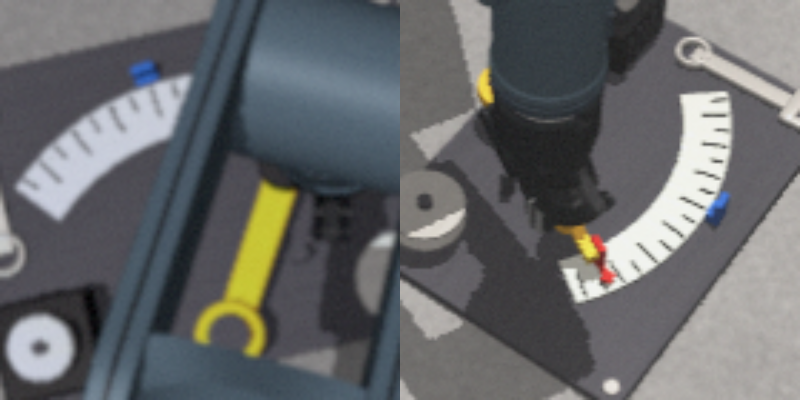

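The tool is against the roller, and in the scene view the pointer tip and the flag are both visible. I'll push slowly and stop short of the flag.

send_rows(rows=[{"slide": [0,0.5,0],"twist": [0,0,0],"claw": 1},{"slide": [0,1.0,0],"twist": [0,0,0],"claw": 1},{"slide": [0,1.5,0],"twist": [0,0,0],"claw": 1},{"slide": [0,2.0,0],"twist": [0,0,0],"claw": 1},{"slide": [0,2.5,0],"twist": [0,0,0],"claw": 1}])

```text
t: 3.32
tool_pos: [0.5805, -0.0051, 0.0826]
tcp_rot: [[0.0, 1.0, 0.006], [1.0, -0.0, -0.003], [-0.003, 0.006, -1.0]]
wrist_force: [5.0, -6.7, 0.2]
gripper_width: 0.0002
grasp_force: 3.4
```

send_rows(rows=[{"slide": [0,0.5,0],"twist": [0,0,0],"claw": 1},{"slide": [0,1.0,0],"twist": [0,0,0],"claw": 1},{"slide": [0,1.5,0],"twist": [0,0,0],"claw": 1},{"slide": [0,2.0,0],"twist": [0,0,0],"claw": 1},{"slide": [0,2.5,0],"twist": [0,0,0],"claw": 1}])

```text
t: 3.95
tool_pos: [0.5806, 0.02, 0.0828]
tcp_rot: [[0.0, 1.0, 0.007], [1.0, -0.0, -0.003], [-0.003, 0.007, -1.0]]
wrist_force: [5.2, -6.9, 0.6]
gripper_width: -0.0
grasp_force: 3.3
```

```bash
cat > look.py <<'E'
from h import *
import sys
s=get_state();print(s['t'],s['tool_pos'],s['wrist_force'])
a=camera('top');b=camera('scene');k=sys.argv[1]
piv=np.array([.457,.0366])
for n,i,box in(('top',a,(200,165,380,310)),('scene',b,(310,200,440,330))):
    bl,m=blobs(i,'red',box);print(n,'red',bl)
    ys,xs=np.nonzero(m)
    if len(xs):
        p=np.c_[xs+box[0],ys+box[1]];X=plane(n,p,.0215)[:,:2]-piv;r=np.hypot(*X.T);f=r<.2;
        o=np.argsort(-r)[:8];print('far pts r,ang',np.c_[r,np.degrees(np.arctan2(X[:,1],X[:,0]))][o].round(3).tolist())
    print(n,'blue',blobs(i,'blue',box)[0])
v=np.hstack([cv2.resize(a[180:280,240:340],(400,400),interpolation=2),cv2.resize(b[200:300,325:425],(400,400),interpolation=2)])
cv2.imwrite(f"pics/{k}.png",v)
E
python3 look.py c4
```

```text
3.95 [0.58059491 0.02004669 0.08280085] [ 5.24084134 -6.89649207  0.63811192]
top red []
top blue []
scene red [([1, 19, 13, 6, 27], [316.07, 221.89]), ([58, 48, 6, 5, 15], [370.53, 249.93]), ([61, 55, 8, 7, 22], [374.45, 258.64])]
far pts r,ang [[0.183, 9.17], [0.181, 8.702], [0.18, 9.373], [0.18, 8.225], [0.178, 10.058], [0.178, 8.898], [0.178, 7.739], [0.176, 9.584]]
scene blue [([77, 47, 8, 11, 45], [390.82, 252.56])]
```

View pics/c4.png

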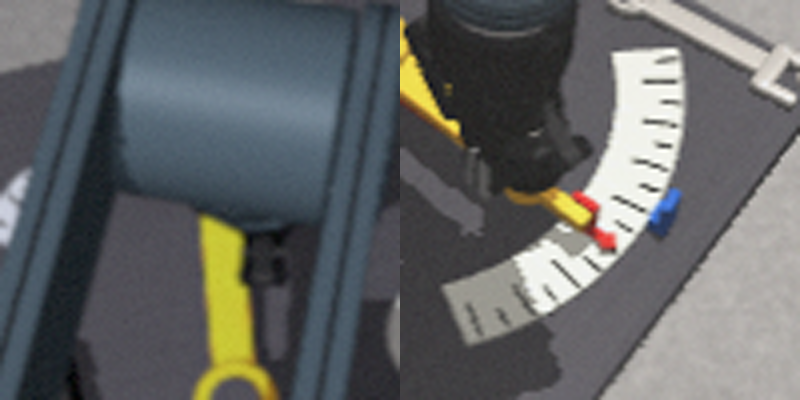

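The tip is about 11° short of the flag, so I'll push on most of the remaining way.

send_rows(rows=[{"slide": [0,0.4,0],"twist": [0,0,0],"claw": 1},{"slide": [0,0.8,0],"twist": [0,0,0],"claw": 1},{"slide": [0,1.2,0],"twist": [0,0,0],"claw": 1},{"slide": [0,1.5,0],"twist": [0,0,0],"claw": 1},{"slide": [0,1.7,0],"twist": [0,0,0],"claw": 1}])

```text
t: 4.68
tool_pos: [0.5799, 0.0372, 0.0827]
tcp_rot: [[-0.0, 1.0, 0.005], [1.0, 0.0, -0.003], [-0.003, 0.005, -1.0]]
wrist_force: [2.2, -5.6, 1.1]
gripper_width: 0.0001
grasp_force: 3.2
```

```bash
python3 look.py c5; python3 - <<'E'
from h import *
piv=np.array([.457,.0366]);sc=cv2.imread("pics/scene0.png")
_,m=blobs(sc,'red',(335,255,365,290));ys,xs=np.nonzero(m);X=plane('scene',np.c_[xs+335,ys+255],.0215)[:,:2]-piv;r=np.hypot(*X.T);o=np.argsort(-r)[:6];print('initial',np.c_[r,np.degrees(np.arctan2(X[:,1],X[:,0]))][o].round(3).tolist())
P=[]
for a in np.radians([17.5,19.9,22.3]): P+=[[piv[0]+.185*np.cos(a),piv[1]+.185*np.sin(a),.0215]]
print(proj('scene',P))
E
```

```text
4.675 [0.57994924 0.03723234 0.08265183] [ 2.15568378 -5.6433115   1.11268952]
top red []
top blue []
scene red [([1, 19, 18, 7, 36], [317.72, 221.97]), ([64, 42, 6, 5, 15], [376.6, 243.8]), ([67, 50, 8, 5, 23], [380.96, 251.91])]
far pts r,ang [[0.184, 16.65], [0.182, 16.254], [0.181, 18.145], [0.18, 17.0], [0.18, 15.85], [0.179, 17.759], [0.179, 16.6], [0.178, 15.437]]
scene blue [([77, 47, 8, 12, 48], [390.73, 252.67])]
initial [[0.183, -15.563], [0.181, -14.565], [0.18, -15.202], [0.179, -15.846], [0.179, -14.187], [0.179, -16.496]]
[[385.07701933 253.4101063 ]
 [386.62491922 250.96553218]
 [388.03683886 248.47617038]]
```

View pics/c5.png

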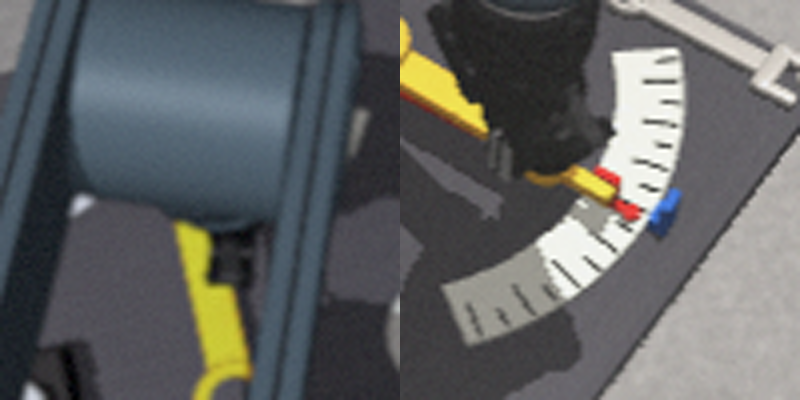

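The tip is at about 17° and the flag at 19.9°, which leaves about 5.5 mm of push.

send_rows(rows=[{"slide": [0,0.2,0],"twist": [0,0,0],"claw": 1},{"slide": [0,0.4,0],"twist": [0,0,0],"claw": 1},{"slide": [0,0.5,0],"twist": [0,0,0],"claw": 1},{"slide": [0,0.5,0],"twist": [0,0,0],"claw": 1},{"slide": [0,0.5,0],"twist": [0,0,0],"claw": 1}])

```text
t: 5.4
tool_pos: [0.5795, 0.0423, 0.0826]
tcp_rot: [[-0.0, 1.0, 0.004], [1.0, 0.0, -0.003], [-0.003, 0.004, -1.0]]
wrist_force: [2.5, -6.1, 2.8]
gripper_width: -0.0002
grasp_force: 2.9
```

```bash
python3 look.py c6
```

```text
5.4 [0.57948506 0.04229082 0.08262735] [ 2.48561261 -6.14971225  2.84020813]
top red []
top blue []
scene red [([1, 19, 21, 8, 39], [318.67, 222.15]), ([65, 40, 6, 4, 15], [377.47, 241.4]), ([69, 48, 7, 5, 21], [382.38, 249.9])]
far pts r,ang [[0.183, 18.523], [0.182, 19.285], [0.181, 18.145], [0.181, 20.058], [0.18, 18.912], [0.179, 17.759], [0.179, 19.691], [0.178, 18.53]]
scene blue [([77, 47, 8, 12, 46], [390.67, 252.74])]
```

View pics/c6.png

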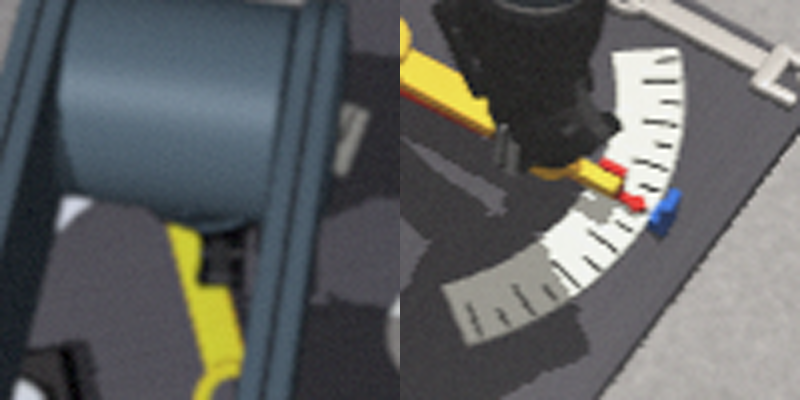

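The tip is within about 1° of the flag's middle. I'll nudge it 1 mm and hold, then ease back.

send_rows(rows=[{"slide": [0,0.1,0],"twist": [0,0,0],"claw": 1},{"slide": [0,0.1,0],"twist": [0,0,0],"claw": 1},{"slide": [0,0.1,0],"twist": [0,0,0],"claw": 1},{"slide": [0,0.1,0],"twist": [0,0,0],"claw": 1},{"slide": [0,0.1,0],"twist": [0,0,0],"claw": 1}])

```text
t: 6.12
tool_pos: [0.5794, 0.0432, 0.0826]
tcp_rot: [[-0.0, 1.0, 0.004], [1.0, 0.0, -0.003], [-0.003, 0.004, -1.0]]
wrist_force: [0.9, -6.6, 3.0]
gripper_width: -0.0001
grasp_force: 3.1
```

send_rows(rows=[{"slide": [0,-0.4,0],"twist": [0,0,0],"claw": 1},{"slide": [0,-0.9,0],"twist": [0,0,0],"claw": 1},{"slide": [0,-1.4,0],"twist": [0,0,0],"claw": 1},{"slide": [0,-1.9,0],"twist": [0,0,0],"claw": 1},{"slide": [0,-2.4,0],"twist": [0,0,0],"claw": 1}])

```text
t: 6.75
tool_pos: [0.5796, 0.0194, 0.0825]
tcp_rot: [[0.0, 1.0, 0.004], [1.0, 0.0, -0.002], [-0.002, 0.004, -1.0]]
wrist_force: [2.4, -5.2, 2.1]
gripper_width: 0.0001
grasp_force: 2.2
```

send_rows(rows=[{"slide": [0,-0.5,0],"twist": [0,0,0],"claw": 1},{"slide": [0,-1.0,0],"twist": [0,0,0],"claw": 1},{"slide": [0,-1.5,0],"twist": [0,0,0],"claw": 1},{"slide": [0,-2.0,0],"twist": [0,0,0],"claw": 1},{"slide": [0,-2.5,0],"twist": [0,0,0],"claw": 1}])

```text
t: 7.38
tool_pos: [0.5765, -0.0045, 0.0807]
tcp_rot: [[0.0, 1.0, -0.003], [1.0, -0.0, 0.001], [0.001, -0.003, -1.0]]
wrist_force: [-2.8, -4.6, 1.4]
gripper_width: -0.0001
grasp_force: 1.5
```

send_rows(rows=[{"slide": [0,-0.5,0],"twist": [0,0,0],"claw": 1},{"slide": [0,-1.0,0],"twist": [0,0,0],"claw": 1},{"slide": [0,-1.5,0],"twist": [0,0,0],"claw": 1},{"slide": [0,-2.0,0],"twist": [0,0,0],"claw": 1},{"slide": [0,-2.4,0],"twist": [0,0,0],"claw": 1}])

```text
t: 8.0
tool_pos: [0.5778, -0.0288, 0.0814]
tcp_rot: [[0.0, 1.0, 0.0], [1.0, -0.0, 0.0], [0.0, 0.0, -1.0]]
wrist_force: [-0.5, -1.8, -0.5]
gripper_width: 0.0002
grasp_force: 1.1
```

send_rows(rows=[{"slide": [0,-0.4,0],"twist": [0,0,0],"claw": 1},{"slide": [0,-0.8,0],"twist": [0,0,0],"claw": 1},{"slide": [0,-1.2,0],"twist": [0,0,0],"claw": 1},{"slide": [0,-1.6,0],"twist": [0,0,0],"claw": 1},{"slide": [0,-2.0,0],"twist": [0,0,0],"claw": 1}])

```text
t: 8.62
tool_pos: [0.5778, -0.0485, 0.0814]
tcp_rot: [[0.0, 1.0, 0.0], [1.0, -0.0, 0.0], [0.0, 0.0, -1.0]]
wrist_force: [0.2, -0.3, -0.6]
gripper_width: 0.0001
grasp_force: 0.0
```

Force has gone to zero, so the arm is at rest on its stop. I'll back off, lift, and move clear of the view.

send_rows(rows=[{"slide": [0,-1.5,0],"twist": [0,0,0],"claw": 1},{"slide": [0,-2,2],"twist": [0,0,0],"claw": 1},{"slide": [0,-2,7],"twist": [0,0,0],"claw": 1},{"slide": [0,-2,12],"twist": [0,0,0],"claw": 1},{"slide": [0,-2,17],"twist": [0,0,0],"claw": 1}])

```text
t: 9.25
tool_pos: [0.5775, -0.0694, 0.2529]
tcp_rot: [[0.001, 1.0, 0.0], [1.0, -0.001, -0.0], [-0.0, 0.0, -1.0]]
wrist_force: [0.9, -0.1, -0.3]
gripper_width: -0.0001
grasp_force: 0.0
```

send_rows(rows=[{"slide": [-4,-4,0],"twist": [0,0,0],"claw": 1},{"slide": [-8,-8,0],"twist": [0,0,0],"claw": 1},{"slide": [-12,-12,0],"twist": [0,0,0],"claw": 1},{"slide": [-15,-17,0],"twist": [0,0,0],"claw": 1},{"slide": [-18,-22,0],"twist": [0,0,0],"claw": 1}])

```text
t: 9.88
tool_pos: [0.3962, -0.2904, 0.2517]
tcp_rot: [[0.0, 1.0, 0.001], [1.0, -0.0, -0.001], [-0.001, 0.001, -1.0]]
wrist_force: [1.0, -1.2, -0.1]
gripper_width: 0.0001
grasp_force: 0.0
```

send_rows(rows=[{"slide": [-3,-4,0],"twist": [0,0,0],"claw": 1},{"slide": [-6,-8,0],"twist": [0,0,0],"claw": 1},{"slide": [-8,-12,0],"twist": [0,0,0],"claw": 1},{"slide": [-8,-12,0],"twist": [0,0,0],"claw": 1},{"slide": [-8,-12,0],"twist": [0,0,0],"claw": 1}])

```text
t: 10.5
tool_pos: [0.3173, -0.4083, 0.2511]
tcp_rot: [[0.001, 1.0, 0.0], [1.0, -0.001, 0.001], [0.001, 0.0, -1.0]]
wrist_force: [-0.6, 0.9, -0.6]
gripper_width: 0.0001
grasp_force: 0.0
```

```bash
python3 look.py c7
```

```text
10.5 [ 0.31731108 -0.40833926  0.25111743] [-0.59428307  0.86186195 -0.59799524]
top red [([75, 43, 22, 62, 184], [286.23, 240.53])]
far pts r,ang [[0.181, 20.079], [0.18, 19.36], [0.179, 18.635], [0.178, 20.327], [0.178, 19.6], [0.175, 19.847], [0.173, 20.099], [0.172, 19.349]]
top blue [([69, 33, 9, 8, 50], [272.98, 201.44])]
scene red [([1, 19, 5, 5, 12], [313.08, 221.17]), ([18, 22, 58, 30, 212], [359.97, 237.69])]
far pts r,ang [[0.182, 19.285], [0.181, 20.058], [0.18, 18.912], [0.179, 20.844], [0.179, 19.691], [0.178, 18.53], [0.177, 20.482], [0.177, 19.315]]
scene blue [([77, 47, 8, 11, 43], [390.84, 252.44])]
```

View pics/c7.png

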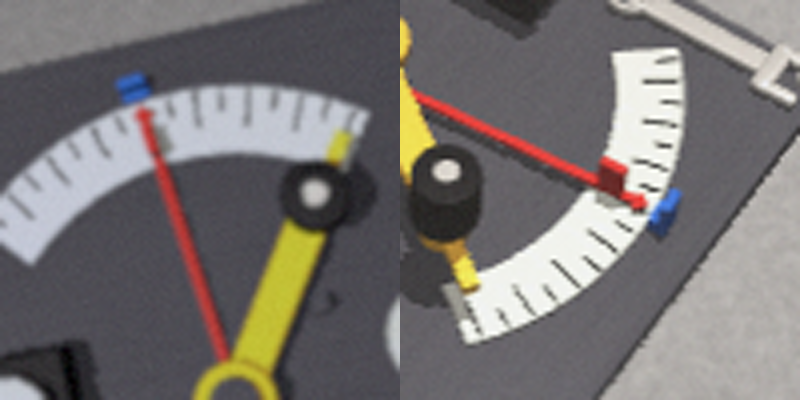

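The pointer tip, at (145,112) in the top crop, lines up with the flag at 19.6° against 19.9°. The arm is back at rest and the flag hasn't moved.

```bash
python3 -c "from rig import hand_in;print(hand_in())"
```

```text
the job is handed in; nothing more can be done
None
```

The job is handed in (the judge returned no verdict): the last pictures showed the red pointer about 0.3° from the blue flag's middle, the yellow arm eased back to its rest stop, the flag unmoved, and the gripper well clear.

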